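# Slide the setting gauge home under the hold-down spring

## Task

The flat aluminium setting gauge lies in its guide on the bench, its nose just short of the leaf spring. Press down hard with your fingertips on top of the gauge, where it has a black rubber pad, and slide it along the guide so that its nose passes under the spring and it ends fully home against the stop block; then let go and move clear. Only press and slide it: do not lift the gauge, do not touch the spring, and leave the things standing around where they are.

Things in the scene. Friction and masses are not known exactly. Their poses are not given: they have to be found in the camera images.
- guide: Setting guide fixed to the bench: dark steel base plate 360 x 130 x 12 mm. Origin: centre of its underside, on the bench; x = direction in which the gauge is to be slid, z up. A straight channel runs along x at y = 0, 59 mm wide, floor at z = 12 mm, between steel rails 12 mm wide with tops at z = 20 mm.
- cover_edge (a point): Middle of the top edge, at guide x = -75 mm, z = 30 mm, of the grey cover (guide x -180 to -75 mm, 99 mm wide, closed at its back) that always covers the gauge's tail. From here to guide x = +79 mm the channel is open: fingers reach the gauge there.
- rod_mid (a point): Middle of the steel cross rod over the channel: 12 mm diameter, at guide x = 85 mm, axis at z = 46 mm, between black brackets at guide y = +-57 mm (8 mm thick, 22 mm long, tops at z = 60 mm). The leaf spring hangs below it.
- stop_face (a point): Point on the guide's centre line in the plane of the stop block's face, at guide x = 165 mm, z = 22 mm (height of the gauge's upper face). The block is 83 mm wide, its top at z = 30 mm. Axes as the guide's.
- strip: The setting gauge: loose flat aluminium bar 255 x 56 x 10 mm, 0.3 to 0.5 kg, lying in the channel, upper face at guide z = 22 mm, 2 mm above the rails. Origin: centre of its underside; x axis along its length towards its nose, as the guide's x. It slides easily on the polished guide; it must travel about 55 to 70 mm
- nose (a point): Middle of the gauge's leading end at the height of its upper face (the top edge there is stepped down by 4 mm over the last 6 mm). Fully home means that it is at the stop face
- pad (a point): Centre of the top of the black rubber pad on the gauge, 60 mm long by 40 mm wide, 1 mm above the gauge's upper face (23 mm above the bench). It stays in the open window and moves with the gauge. Friction on rubber about 1, between the metal parts about 0.3 (both +-20 %). A press of 15 to 20 N straight down carries the gauge through the spring's drag; a light one slips.
- leaf (a joint): Angle of the leaf spring about its hinge under the cross rod, rad: 0 at rest, about 0.1 to 0.15 when lying on the gauge. The spring bears on the gauge with about 4 to 5 N
- leaf_tip (a point): Rolled free end of the steel leaf spring, 24 mm wide, 60 mm long, hung at guide x = 85 mm, z = 40 mm, and sloping down along +x to the tip at guide x = 140 mm, about 15 mm above the bench at rest. The gauge's nose meets its sloping underside and wedges it up
- wheel: Bystander: spare hold-down wheel, spoked aluminium ring of 95 mm diameter, 18 mm high at the hub, lying flat on the bench. Origin: centre of its underside
- thumb_knob: Bystander: black thumb knob, 44 mm diameter, 42 mm high, standing on its narrower 18 mm stem. Origin: centre of its underside
- spray_can: Bystander: small grey can, 52 mm diameter, 120 mm high, standing. Origin: centre of its underside

How it is judged:
By the outcome, as a careful person would: the job done as asked, in the order asked, and still so for the second after the job is handed in, with the robot touching nothing.
It also fails if it takes over 38 s, if anything falls off the work surface, if the arm or the gripper's body presses on something with over 40 N, if the wrist force passes 120 N, or if a joint passes its speed limit or range.

## Robot

A 7-joint arm with a two-finger parallel gripper is mounted at the origin on the work surface. World frame = base frame: x ahead of the robot, y to its left, z up, the work surface at z = 0. Lengths are in m, angles in rad, forces in N, time in s.
With the tool pointing down it reaches from about 0.4 to 0.85 m from the base axis. Payload 10.4 kg.
Tool frame: the origin (TCP) lies between the finger pads; the fingertips stand 11 mm ahead of it and the grasp point (between the pads) lies 8 mm behind it; x points along the fingers, y is the direction in which the jaws open and shut, and the axes are right-handed (so a half turn about x gives the same grasp; the last joint's range is limited). The gripper opens to 87 mm and grips with 3 to 60 N. Pads are 19 mm wide; open, the fingers measure 117 mm over their backs; the gripper's body (75 mm by 190 mm) begins 51 mm behind the grasp point.
Start: joints at [-1.198, 0.332, -0.065, 1.46, 0.022, 1.35, -0.088], TCP at [0.241, 0.577, 0.234] pointing down, gripper open.
Joint ranges: [-2.6, 2.6], [-0.5, 2.12], [-1.47, 1.34], [0.16, 2.42], [-1.27, 4.41], [0.06, 2.06], [-2.6, 2.6]. Speed limits (rad/s): [2.22, 2.22, 2.79, 2.79, 3.14, 3.14, 3.14].

## Interface

Orientations are given as a unit quaternion [x, y, z, w].
In Python, from bench import r, cams, ticket gives the robot as it stands. The module is installed in compiled form; this text tells all that it offers.
- The arm moves only by the tool drive_tool, never from a script. Its argument "moves" is text: rows parted by semicolons, each of 5 numbers parted by spaces: the shift along the world's x, y, z in m, then the turn about the world's z in degrees, then the closure, from 0 (fully open) to 1 (shut). In form: x y z twist grip; .... A call has 1 to 20 rows; each row shifts and turns the commanded pose from where the row before left it; what a row does not reach is not made up. A row lasts 1/8 s, in which the tool goes at most 62.5 mm and 10.7 degrees, less where a joint would pass 70% of its speed; a pose out of reach is approached as far as the arm can. A call is refused whole if a number of a shift passes 0.0625 or a number of a turn 10.7, either way. A call with a gripper value outside its range is refused whole. The fingers move at their own pace and stop on an object; "newtons" is the grip in N (left out, the last holds). Time passes only in rows, so rows that do not move let the fingers close. It gives the time, the measured TCP pose, the force and the opening at its end, in the units of the state.
- r.read_state(): the state, without advancing time (a new reading comes with each control period).
- cams.camera(name): name is "scene" or "top" or "wrist"; returns a dict with "color" (400x640x3 uint8, red, green, blue), "fx", "fy", "cx", "cy" (pixels), "distortion" ([k1, k2, p1, p2, k3] as OpenCV has them; the pictures are not rectified), "extrinsics" (4x4, takes a point from camera to world coordinates). Camera axes: x right, y down, z forward; pixel columns grow to the right and rows downward; lengths in m; the calibration is good to about 2 mm. A picture is of the moment at which its call begins. There is no depth.
- ticket.close_job(): hands the job in, once; it reports no verdict.
The state is a dict: "time": time; "joint_positions": joint angles; "joint_vel": joint speeds; "joint_torque": joint torques, N m; "ee_pos": TCP position; "eef_rot": TCP orientation; "ft_force": force on the tool from outside, world axes, zero at the start; "torque": the same for the moment, N m; "width": finger opening in m.
Only numpy, scipy, OpenCV 4.12 (cv2) and the standard library are available. Lean on these libraries where they do the work, as an engineer would, in place of code of your own. Each camera call takes 0.05 s, during which the arm holds its last target.

## Working session

There is one attempt and no reset: what is moved stays moved. The work goes in short steps, Python scripts to look and compute and a tool call to move; the robot and the scene stay as the last step left them, time stands still between calls to the robot, and variables do not carry over. Pictures are saved under pics/ and viewed, and the job is handed in when it is done.

Besides the shell and the picture viewer there is one more tool, called in YAML: its name, and indented under it one key for each argument. drive_tool: Moves the arm, as the interface text tells. Its arguments: {"type":"object","properties":{"moves":{"type":"string"},"newtons":{"type":"number"}},"required":["moves"]}

```bash
mkdir -p pics
python3 - <<'E'
from bench import r,cams
import cv2,numpy as np
s=r.read_state(); print({k:np.round(v,3).tolist() for k,v in s.items()})
for n in ["scene","top"]:
    c=cams.camera(n); cv2.imwrite(f"pics/{n}0.png",c["color"][:,:,::-1])
    print(n,c["fx"],c["fy"],c["cx"],c["cy"],c["distortion"],np.round(c["extrinsics"],4).tolist())
E
```

```text
{'time': 0.0, 'joint_positions': [-1.198, 0.333, -0.065, 1.461, 0.022, 1.35, -0.088], 'joint_vel': [-0.0, -0.0, 0.0, 0.003, -0.0, 0.0, -0.003], 'joint_torque': [-0.0, -62.324, 0.025, -38.99, -0.061, 0.04, 0.0], 'ee_pos': [0.241, 0.576, 0.233], 'eef_rot': [0.139, 0.693, -0.139, 0.693], 'ft_force': [-0.164, -1.196, 0.733], 'torque': [0.097, -0.001, -0.006], 'width': 0.087}
scene 431.10550832032555 431.10550832032555 318.2544306733465 202.1059493310991 [-0.09442633  0.          0.          0.          0.        ] [[0.5348, 0.715, -0.4502, 1.0124], [0.8449, -0.4446, 0.2975, -0.2553], [0.0125, -0.5395, -0.8419, 0.858], [0.0, 0.0, 0.0, 1.0]]
top 363.52799886512315 363.52799886512315 332.5521929546127 202.88890573127682 [-0.02327203  0.          0.          0.          0.        ] [[-0.0272, -0.9955, 0.0905, 0.5236], [-0.9987, 0.0232, -0.0449, 0.0158], [0.0426, -0.0916, -0.9949, 0.738], [0.0, 0.0, 0.0, 1.0]]
```

View pics/scene0.png

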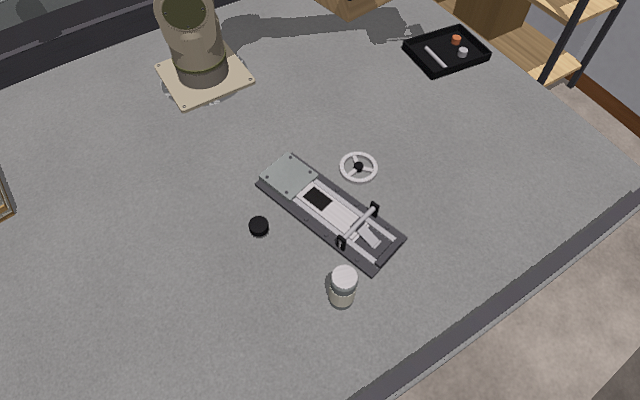

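View pics/top0.png

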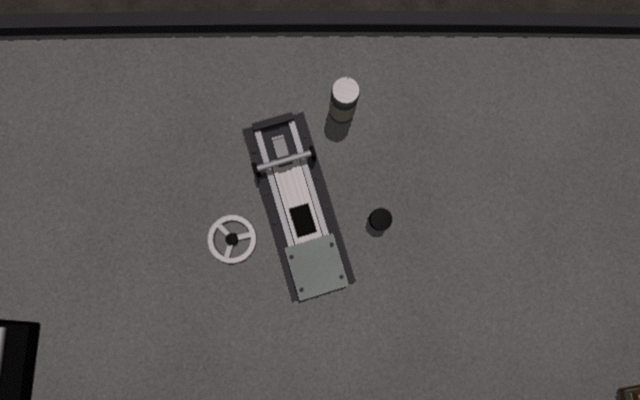

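The scene shows the guide mid-bench with its stop end towards the camera. In the top view the pad is at about (303,220), the rod at about (286,161) and the cover at about (317,267). The wheel is to the left (232,239), the knob to the right (379,220) and the can at (344,95). I'll zoom in to measure.

```bash
cat > h.py <<'E'
import cv2,numpy as np
from bench import r,cams
def K(c): return np.array([[c["fx"],0,c["cx"]],[0,c["fy"],c["cy"]],[0,0,1]])
def ray(c,uv):
    p=cv2.undistortPoints(np.array([uv],float).reshape(-1,1,2),K(c),np.array(c["distortion"]))[:,0]
    E=c["extrinsics"]; d=np.c_[p,np.ones(len(p))]@E[:3,:3].T
    return E[:3,3],d
def onz(c,uv,z):
    o,d=ray(c,uv); return o+d*((z-o[2])/d[:,2])[:,None]
def proj(c,P):
    E=np.linalg.inv(c["extrinsics"]); rv,_=cv2.Rodrigues(E[:3,:3])
    return cv2.projectPoints(np.array(P,float).reshape(-1,1,3),rv,E[:3,3],K(c),np.array(c["distortion"]))[0][:,0]
E
python3 - <<'E'
from h import *
c=cams.camera("top")["color"][100:310,230:370,::-1]
cv2.imwrite("pics/topz.png",cv2.rotate(cv2.resize(c,None,fx=3.8,fy=3.8,interpolation=cv2.INTER_CUBIC),cv2.ROTATE_90_CLOCKWISE))
c=cams.camera("scene")["color"][145:280,250:410,::-1]
cv2.imwrite("pics/scz.png",cv2.resize(c,None,fx=4.4,fy=4.4,interpolation=cv2.INTER_CUBIC))
E
```

```text
(no output)
```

View pics/topz.png

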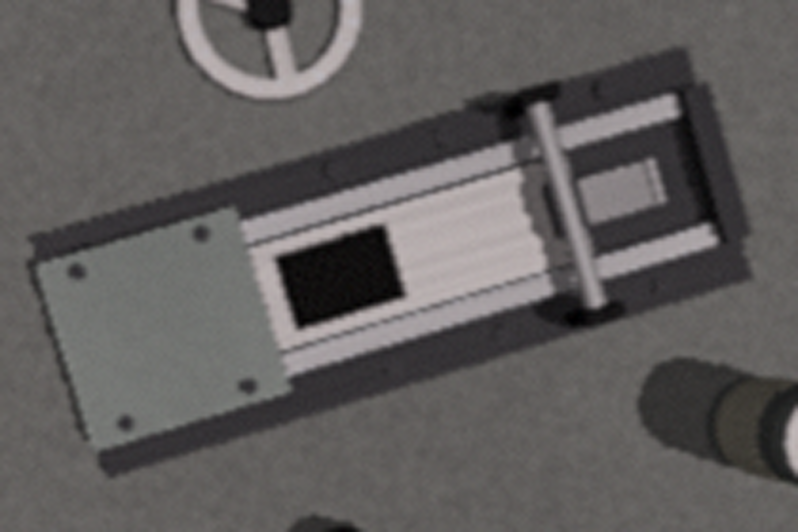

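View pics/scz.png

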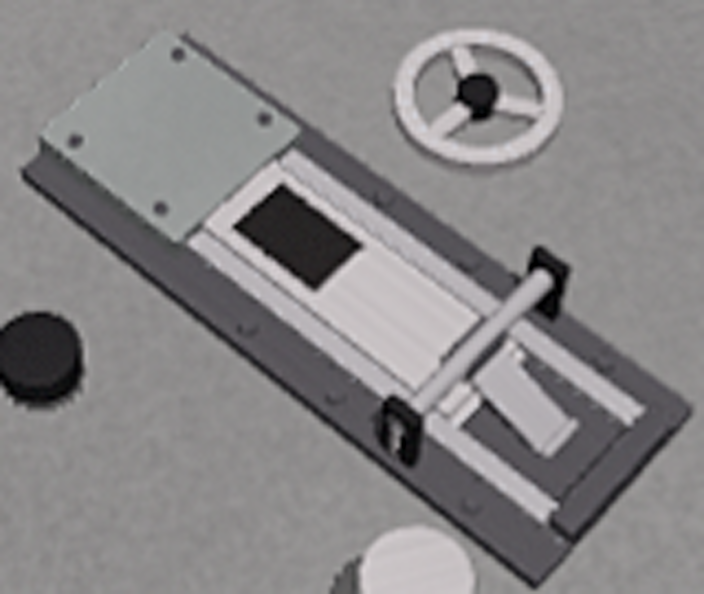

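Run:
```python
from h import *
t=cams.camera("top"); s=cams.camera("scene")
T=lambda l:[(230+y/3.8,100+209.5-x/3.8) for x,y in l]
S=lambda l:[(250+x/4.4,145+y/4.4) for x,y in l]
np.set_printoptions(precision=4,suppress=True)
# pad by mask
for n,c,(x0,x1,y0,y1) in (("t",t,(285,325,198,243)),("s",s,(300,335,183,214))):
    g=cv2.cvtColor(c["color"],cv2.COLOR_RGB2GRAY)[y0:y1,x0:x1]
    m=(g<60).astype(np.uint8)
    k,l,st,ce=cv2.connectedComponentsWithStats(m); i=1+np.argmax(st[1:,4])
    pts=np.argwhere(l==i)[:,::-1].astype(np.float32)+[x0,y0]
    P=onz(c,pts,.023)[:,:2].astype(np.float32); R=cv2.minAreaRect(P)
    print(n,"pad",P.mean(0),R,st[i])
def rep(n,c,f,l,z):
    P=onz(c,f(l),z)[:,:2]; print(n); print(P); return P
a=rep("cover t edge L,R, back R,L",t,T,[(240,208),(290,388),(95,450),(38,262)],.03); print("mid",a[:2].mean(0), "dir",a[:2].mean(0)-a[2:].mean(0))
b=rep("cover s",s,S,[(300,130),(178,242),(40,137),(165,33)],.03); print("mid",b[:2].mean(0),"dir",b[:2].mean(0)-b[2:].mean(0))
rep("rod t",t,T,[(540,105),(597,305)],.048)
rep("rod s",s,S,[(545,278),(418,398)],.048)
print("stop top corners at z .03 (face L,R)")
rep("t",t,T,[(683,95),(722,240)],.03)
rep("s",s,S,[(652,412),(558,520)],.03)
rep("base far corners t",t,T,[(688,48),(750,275)],.012)
rep("base near corners t",t,T,[(32,240),(107,475)],.012)
rep("base s far L,R, nearR",s,S,[(692,410),(537,587),(22,172)],.006)
rep("wheel",t,T,[(268,10)],.018);rep("knob",t,lambda l:l,[(380,218)],.042);rep("can",t,lambda l:l,[(345,90)],.12)
```

```text
t pad [0.5565 0.0437] ((0.5567962527275085, 0.04378580302000046), (0.057466551661491394, 0.03768826276063919), 15.792145729064941) [  5   6  26  33 560]
s pad [0.5554 0.0431] ((0.5552516579627991, 0.04293397068977356), (0.05746842548251152, 0.03731119632720947), 14.683544158935547) [  3   4  29  24 332]
cover t edge L,R, back R,L
[[ 0.5061  0.0783]
 [ 0.529  -0.0137]
 [ 0.4297 -0.0424]
 [ 0.4046  0.053 ]]
mid [0.5176 0.0323] dir [0.1004 0.027 ]
cover s
[[ 0.5037  0.0788]
 [ 0.5312 -0.0137]
 [ 0.4336 -0.0429]
 [ 0.4069  0.0505]]
mid [0.5175 0.0325] dir [0.0972 0.0287]
rod t
[[0.6578 0.126 ]
 [0.6852 0.025 ]]
rod s
[[0.658  0.1271]
 [0.6806 0.0341]]
stop top corners at z .03 (face L,R)
t
[[0.737  0.1336]
 [0.7568 0.0579]]
s
[[0.7414 0.1345]
 [0.7635 0.0602]]
base far corners t
[[0.7456 0.1615]
 [0.778  0.0399]]
base near corners t
[[ 0.3989  0.0653]
 [ 0.4331 -0.0571]]
base s far L,R, nearR
[[ 0.7436  0.164 ]
 [ 0.7794  0.0398]
 [ 0.4326 -0.0563]]
wheel
[[0.5229 0.1806]]
knob
[[ 0.5556 -0.1064]]
can
[[ 0.7795 -0.0395]]
```

Run:
```python
from h import *
from scipy.spatial.transform import Rotation as R
s=r.read_state(); M=R.from_quat(s["eef_rot"]).as_matrix(); print(M.round(3))
y=M[:2,1]; a=np.degrees(np.arctan2(y[1],y[0])); print("jaw az",a,"turn needed",(15.6+90-a+90)%180-90, "joint7",s["joint_positions"][6])
d=np.array([np.cos(np.radians(15.6)),np.sin(np.radians(15.6))]); tgt=np.array([.556,.0434])-.005*d
print(tgt,d,tgt-s["ee_pos"][:2],s["ee_pos"])
```

```text
[[-0.     0.386  0.923]
 [-0.     0.923 -0.386]
 [-1.    -0.    -0.   ]]
jaw az 67.32404002463697 turn needed 38.27595997536304 joint7 -0.08851847978603292
[0.55118419 0.0420554 ] [0.96316257 0.26891982] [ 0.31029626 -0.53456653] [0.24088793 0.57662193 0.23331023]
```

drive_tool:
  moves: "0.0194 -0.0334 0 2.4 1;0.0194 -0.0334 0 2.4 1;0.0194 -0.0334 0 2.4 1;0.0194 -0.0334 0 2.4 1;0.0194 -0.0334 0 2.4 1;0.0194 -0.0334 0 2.4 1;0.0194 -0.0334 0 2.4 1;0.0194 -0.0334 0 2.4 1;0.0194 -0.0334 0 2.4 1;0.0194 -0.0334 0 2.4 1;0.0194 -0.0334 0 2.4 1;0.0194 -0.0334 0 2.4 1;0.0194 -0.0334 0 2.4 1;0.0194 -0.0334 0 2.4 1;0.0194 -0.0334 0 2.4 1;0.0194 -0.0334 0 2.4 1;0 0 0 0 1;0 0 0 0 1"
  newtons: 40

```text
time: 2.55
ee_pos: [0.5511, 0.043, 0.2334]
eef_rot: [-0.097, 0.701, 0.097, 0.7]
ft_force: [-0.6, 0.5, 0.1]
width: 0.0005
```

drive_tool:
  moves: "0 -0.001 -0.022 0 1;0 0 -0.022 0 1;0 0 -0.022 0 1;0 0 -0.022 0 1;0 0 -0.022 0 1;0 0 -0.022 0 1;0 0 -0.022 0 1;0 0 -0.02 0 1;0 0 0 0 1;0 0 0 0 1"

```text
time: 3.8
ee_pos: [0.5516, 0.0421, 0.0604]
eef_rot: [-0.097, 0.7, 0.097, 0.701]
ft_force: [0.3, -0.2, 0.5]
width: 0.0005
```

Run:
```python
from h import *
for n,(y0,y1,x0,x1) in (("scene",(125,285,240,430)),("wrist",(0,400,0,640))):
    c=cams.camera(n)["color"][y0:y1,x0:x1,::-1]; f=min(800/c.shape[1],600/c.shape[0])
    cv2.imwrite(f"pics/{n}1.png",cv2.resize(c,None,fx=f,fy=f))
print(r.read_state()["ft_force"])
```

```text
[-0.04805243  0.47263611 -0.34884314]
```

View pics/scene1.png

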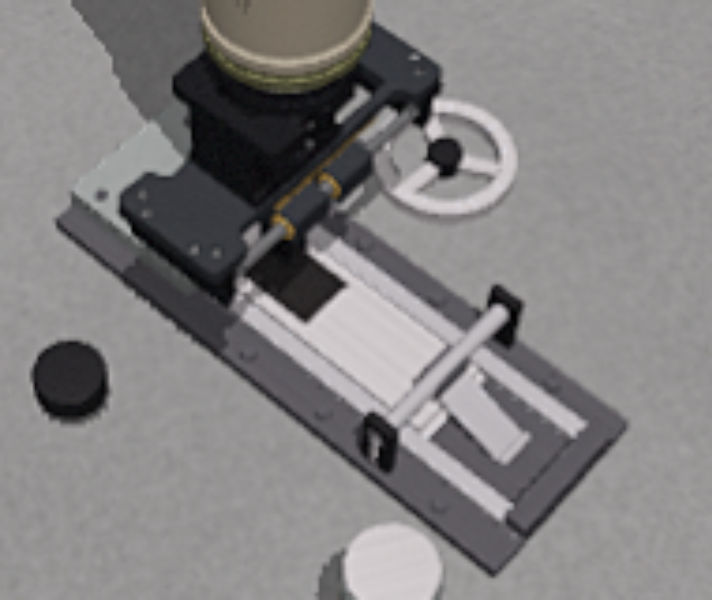

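View pics/wrist1.png

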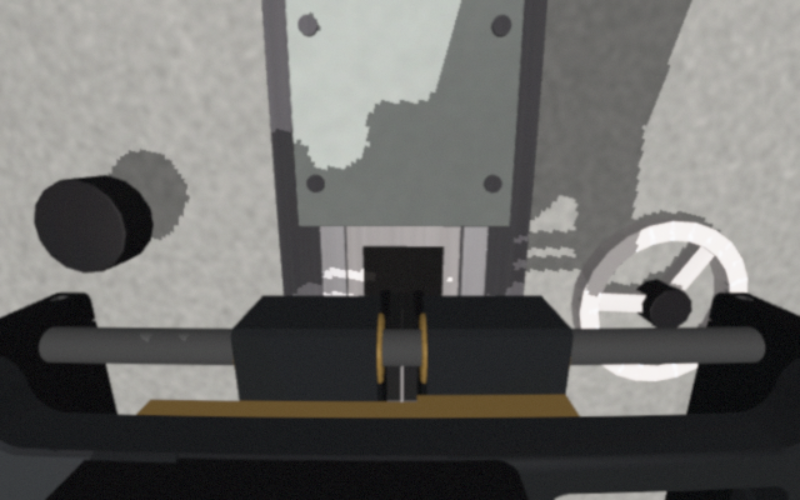

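The wrist view shows the closed fingertips centred over the black pad (402,270) and square to the channel. Next I'll descend to contact.

drive_tool:
  moves: "0 0 -0.01 0 1;0 0 -0.008 0 1;0 0 -0.003 0 1;0 0 0 0 1;0 0 0 0 1"

```text
time: 4.53
ee_pos: [0.5515, 0.0413, 0.0387]
eef_rot: [-0.097, 0.7, 0.097, 0.701]
ft_force: [0.4, 0.4, -0.2]
width: 0.0004
```

drive_tool:
  moves: "0 0 -0.002 0 1;0 0 -0.002 0 1;0 0 0 0 1;0 0 0 0 1"

```text
time: 5.03
ee_pos: [0.5514, 0.0413, 0.0345]
eef_rot: [-0.097, 0.7, 0.097, 0.7]
ft_force: [-0.2, -0.2, -0.0]
width: 0.0005
```

drive_tool:
  moves: "0 0 -0.001 0 1;0 0 0 0 1;0 0 0 0 1"

```text
time: 5.4
ee_pos: [0.5517, 0.0414, 0.0345]
eef_rot: [-0.097, 0.7, 0.097, 0.701]
ft_force: [-3.1, 0.1, 9.9]
width: 0.0005
```

drive_tool:
  moves: "0 0 -0.001 0 1;0 0 0 0 1;0 0 0 0 1"

```text
time: 5.78
ee_pos: [0.5523, 0.0414, 0.0344]
eef_rot: [-0.096, 0.7, 0.097, 0.701]
ft_force: [-5.5, -0.3, 18.4]
width: 0.0005
```

drive_tool:
  moves: "0.001 0.0003 0 0 1;0.0019 0.0005 0 0 1;0.0019 0.0005 0 0 1;0.0019 0.0005 0 0 1;0.0019 0.0005 0 0 1;0 0 0 0 1"

```text
time: 6.52
ee_pos: [0.5612, 0.0435, 0.0344]
eef_rot: [-0.097, 0.7, 0.097, 0.701]
ft_force: [-3.7, -0.1, 16.8]
width: 0.0006
```

drive_tool:
  moves: "0.0024 0.0007 -0.0003 0 1;0.0024 0.0007 0 0 1;0.0024 0.0007 0 0 1;0.0024 0.0006 0 0 1;0.0024 0.0007 0 0 1;0.0024 0.0007 0 0 1;0 0 0 0 1"

```text
time: 7.4
ee_pos: [0.5759, 0.0475, 0.0344]
eef_rot: [-0.096, 0.699, 0.097, 0.702]
ft_force: [-3.4, -1.8, 18.7]
width: 0.0008
```

Run:
```python
from h import *
for n,(y0,y1,x0,x1) in (("scene",(125,285,240,430)),):
    c=cams.camera(n)["color"][y0:y1,x0:x1,::-1]; f=min(800/c.shape[1],600/c.shape[0])
    cv2.imwrite(f"pics/{n}2.png",cv2.resize(c,None,fx=f,fy=f))
print(r.read_state()["ft_force"])
```

```text
[-3.12208955 -0.86316996 18.23693986]
```

View pics/scene2.png

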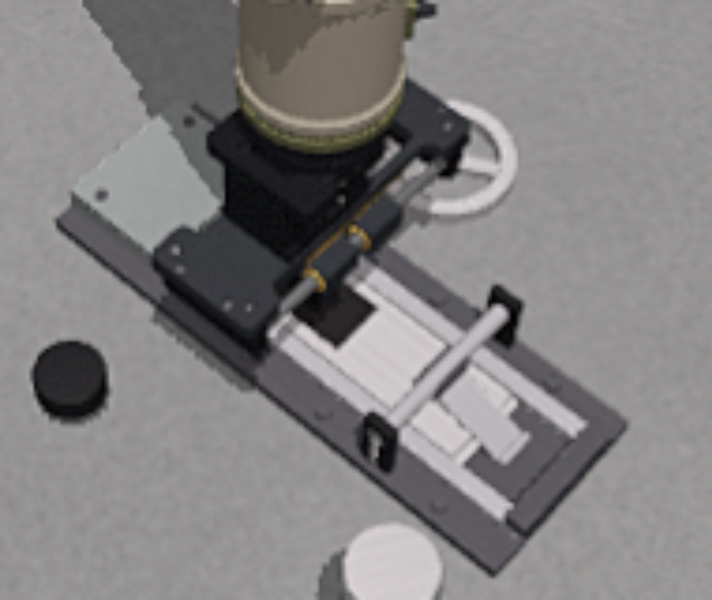

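The gauge's nose has moved forward under the spring, its front edge now at about (490,430). The pad moved with the fingertips. I'll keep sliding.

drive_tool:
  moves: "0.0024 0.0007 -0.0001 0 1;0.0024 0.0007 0 0 1;0.0024 0.0007 0 0 1;0.0024 0.0006 0 0 1;0.0024 0.0007 0 0 1;0.0024 0.0007 0 0 1;0 0 0 0 1"

```text
time: 8.32
ee_pos: [0.5897, 0.0513, 0.0344]
eef_rot: [-0.096, 0.7, 0.097, 0.701]
ft_force: [-6.7, -1.6, 21.5]
width: 0.0003
```

Run:
```python
from h import *
for n,(y0,y1,x0,x1) in (("scene",(165,285,300,430)),):
    c=cams.camera(n)["color"][y0:y1,x0:x1,::-1]; f=min(800/c.shape[1],600/c.shape[0])
    cv2.imwrite(f"pics/{n}3.png",cv2.resize(c,None,fx=f,fy=f,interpolation=cv2.INTER_CUBIC))
print(r.read_state()["ft_force"])
```

```text
[-8.09484463 -2.28641998 20.782264  ]
```

View pics/scene3.png

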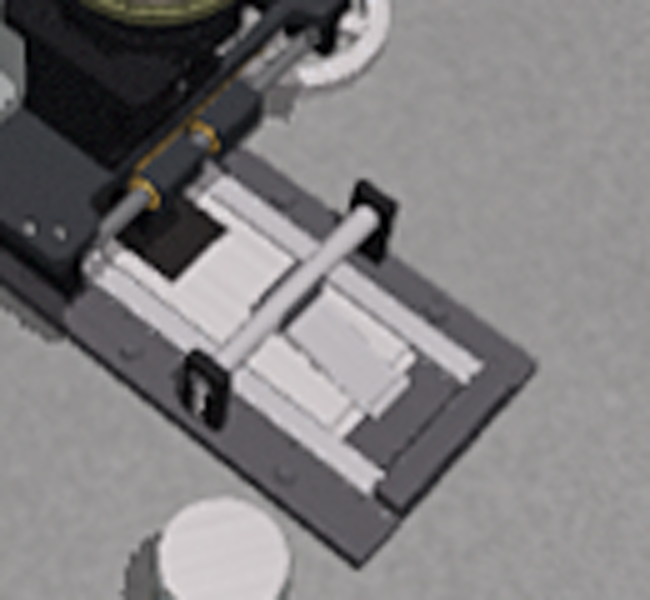

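The nose is now wedging under the spring tip, at about (380,400), and the drag has risen to about 8 N. The press is holding at about 21 N.

drive_tool:
  moves: "0.0019 0.0005 0 0 1;0.0019 0.0005 0 0 1;0.0019 0.0006 0 0 1;0.0019 0.0005 0 0 1;0 0 0 0 1"

```text
time: 9.0
ee_pos: [0.5971, 0.0533, 0.0344]
eef_rot: [-0.096, 0.7, 0.097, 0.701]
ft_force: [-8.5, -2.3, 22.9]
width: 0.0004
```

drive_tool:
  moves: "0.0019 0.0005 0 0 1;0.0019 0.0005 0 0 1;0 0 0 0 1"

```text
time: 9.38
ee_pos: [0.601, 0.0543, 0.0344]
eef_rot: [-0.096, 0.7, 0.097, 0.701]
ft_force: [-7.4, -2.5, 22.5]
width: 0.0007
```

drive_tool:
  moves: "0.0019 0.0005 0 0 1;0.0019 0.0006 0 0 1;0 0 0 0 1"

```text
time: 9.75
ee_pos: [0.6049, 0.0555, 0.0344]
eef_rot: [-0.096, 0.7, 0.097, 0.701]
ft_force: [-7.4, -2.1, 20.9]
width: 0.0007
```

Run:
```python
from h import *
for n,(y0,y1,x0,x1) in (("scene",(165,285,300,430)),):
    c=cams.camera(n)["color"][y0:y1,x0:x1,::-1]; f=min(800/c.shape[1],600/c.shape[0])
    cv2.imwrite(f"pics/{n}4.png",cv2.resize(c,None,fx=f,fy=f,interpolation=cv2.INTER_CUBIC))
print(r.read_state()["ft_force"])
```

```text
[-6.9112278  -1.73408319 21.23021543]
```

View pics/scene4.png

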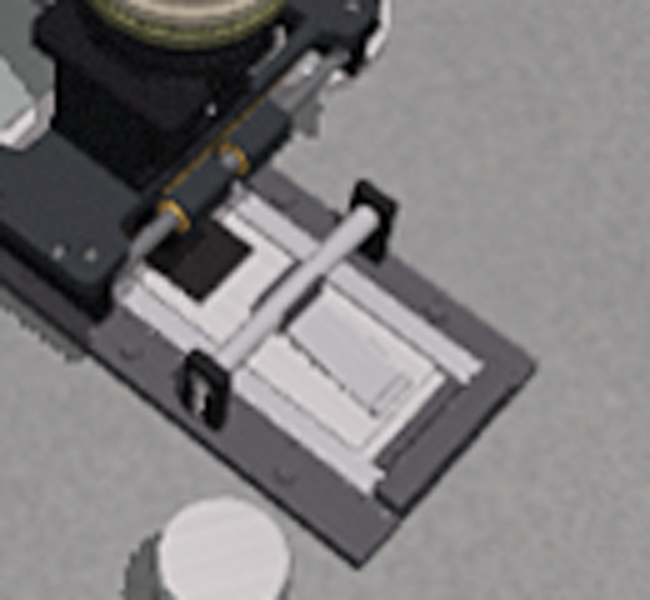

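The spring now lies on the gauge. A dark gap of several mm is left between the nose, at about (405,415), and the stop block.

drive_tool:
  moves: "0.0019 0.0005 0 0 1;0.0019 0.0005 0 0 1;0 0 0 0 1"

```text
time: 10.18
ee_pos: [0.6087, 0.0565, 0.0344]
eef_rot: [-0.096, 0.7, 0.097, 0.701]
ft_force: [-7.3, -2.2, 20.8]
width: 0.0002
```

drive_tool:
  moves: "0.0015 0.0004 0 0 1;0 0 0 0 1"

```text
time: 10.42
ee_pos: [0.6101, 0.0569, 0.0344]
eef_rot: [-0.096, 0.7, 0.097, 0.701]
ft_force: [-7.0, -2.1, 21.3]
width: 0.0002
```

drive_tool:
  moves: "0.0015 0.0004 0 0 1;0 0 0 0 1"

```text
time: 10.68
ee_pos: [0.6116, 0.0573, 0.0344]
eef_rot: [-0.096, 0.7, 0.097, 0.701]
ft_force: [-6.6, -3.7, 20.5]
width: 0.0007
```

drive_tool:
  moves: "0.0015 0.0004 0 0 1;0 0 0 0 1"

```text
time: 10.92
ee_pos: [0.6131, 0.0577, 0.0345]
eef_rot: [-0.096, 0.7, 0.097, 0.701]
ft_force: [-6.4, -2.0, 21.1]
width: 0.0004
```

drive_tool:
  moves: "0.001 0.0003 0 0 1;0 0 0 0 1"

```text
time: 11.18
ee_pos: [0.614, 0.0579, 0.0344]
eef_rot: [-0.096, 0.7, 0.097, 0.701]
ft_force: [-8.3, -2.6, 21.4]
width: 0.001
```

Run:
```python
from h import *
for n,(y0,y1,x0,x1) in (("scene",(165,285,300,430)),):
    c=cams.camera(n)["color"][y0:y1,x0:x1,::-1]; f=min(800/c.shape[1],600/c.shape[0])
    cv2.imwrite(f"pics/{n}5.png",cv2.resize(c,None,fx=f,fy=f,interpolation=cv2.INTER_CUBIC))
print(r.read_state()["ft_force"])
```

```text
[-6.95084806 -1.73759189 20.94459148]
```

View pics/scene5.png

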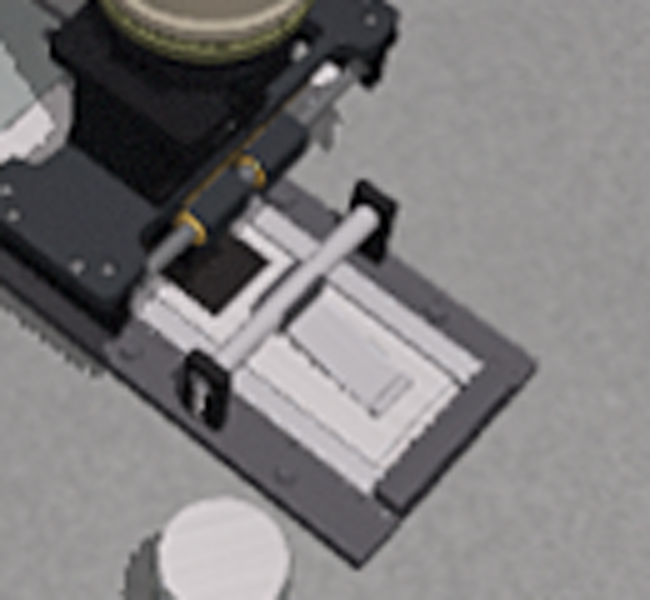

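The nose is almost at the block: the visible edge is near (420,430). I'll creep on until the stop's reaction shows.

drive_tool:
  moves: "0.001 0.0003 0 0 1;0 0 0 0 1"

```text
time: 11.48
ee_pos: [0.615, 0.0583, 0.0344]
eef_rot: [-0.097, 0.7, 0.097, 0.701]
ft_force: [-7.2, -2.0, 20.8]
width: 0.0006
```

drive_tool:
  moves: "0.001 0.0003 0 0 1;0 0 0 0 1"

```text
time: 11.72
ee_pos: [0.6154, 0.0584, 0.0344]
eef_rot: [-0.096, 0.7, 0.097, 0.701]
ft_force: [-10.5, -3.4, 25.0]
width: 0.0002
```

drive_tool:
  moves: "0.001 0.0003 0 0 1;0 0 0 0 1"

```text
time: 11.98
ee_pos: [0.6155, 0.0584, 0.0344]
eef_rot: [-0.096, 0.701, 0.096, 0.7]
ft_force: [-17.2, -3.4, 29.1]
width: 0.0006
```

Resistance jumped to about 17 N and the motion stopped at about 66 mm of travel, so the gauge is against the stop. Now I'll lift straight off.

drive_tool:
  moves: "0 0 -0.000 0 1;0 0 0.003 0 1;0 0 0.006 0 1;0 0 0.02 0 1;0 0 0.03 0 1;0 0 0.03 0 1;0 0 0.03 0 1;0 0 0.03 0 1;-0.03 -0.01 0.03 0 1;-0.04 -0.01 0.03 0 1;-0.04 -0.01 0 0 1;-0.04 -0.01 0 0 1;0 0 0 0 1"

```text
time: 13.6
ee_pos: [0.4646, 0.0186, 0.2427]
eef_rot: [-0.096, 0.7, 0.097, 0.701]
ft_force: [0.5, 0.5, 1.3]
width: 0.0005
```

Run:
```python
from h import *
for n,(y0,y1,x0,x1) in (("scene",(165,285,300,430)),("top",(70,310,190,410))):
    c=cams.camera(n); im=c["color"][y0:y1,x0:x1,::-1]; f=min(800/im.shape[1],600/im.shape[0])
    cv2.imwrite(f"pics/{n}6.png",cv2.resize(im,None,fx=f,fy=f,interpolation=cv2.INTER_CUBIC))
    if n=="scene":
        g=cv2.cvtColor(c["color"],cv2.COLOR_RGB2GRAY); x0,y0,x1,y1=325,200,356,229
        k,l,st,ce=cv2.connectedComponentsWithStats((g[y0:y1,x0:x1]<60).astype(np.uint8)); i=1+np.argmax(st[1:,4])
        pts=np.argwhere(l==i)[:,::-1].astype(np.float32)+[x0,y0]
        P=onz(c,pts,.023)[:,:2].astype(np.float32); print(P.mean(0),cv2.minAreaRect(P), np.linalg.norm(P.mean(0)-[.5554,.0431]))
    # project expected stop face line
    d=np.array([.9632,.2689]);cc=np.array([.589,.0524])
print(r.read_state()["ft_force"])
```

```text
[0.61943936 0.06014679] ((0.6188754439353943, 0.06000501289963722), (0.05616448074579239, 0.03710627183318138), 15.94325065612793) 0.06626939809673688
[0.8428535  0.42308058 0.72005938]
```

View pics/scene6.png

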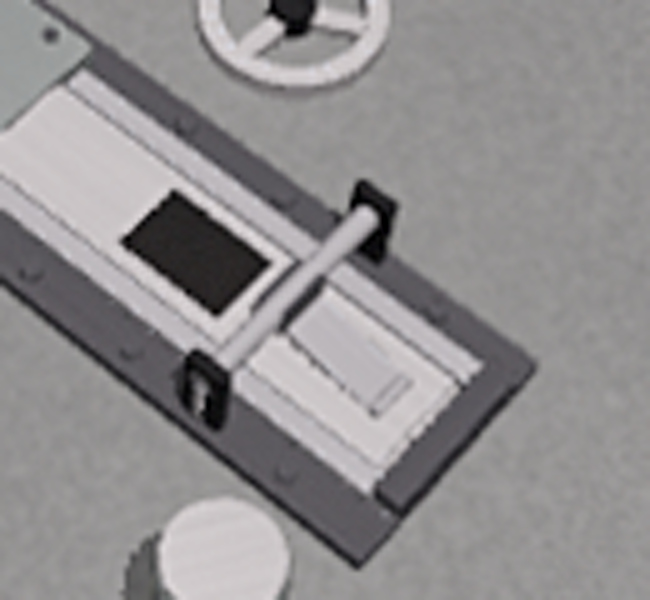

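View pics/top6.png

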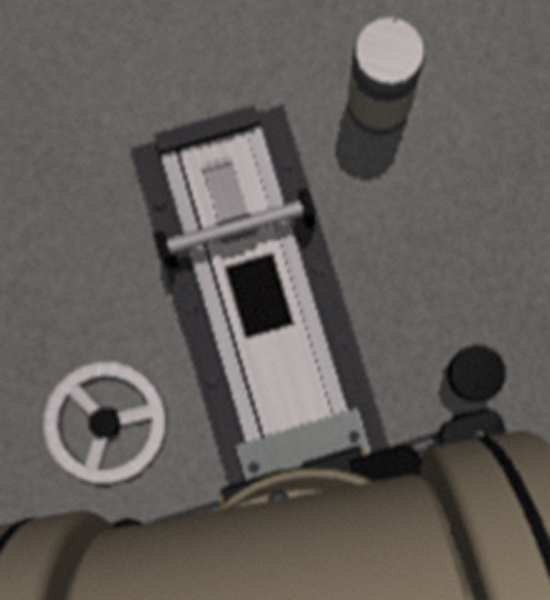

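Both views show the gauge nose against the stop block, the spring lying on the gauge, and the wheel, knob and can where they were. I'm handing the job in.

```bash
python3 -c "
from bench import ticket,r
print(ticket.close_job()); print(r.read_state()['time'])"
```

```text
the job is handed in; nothing more can be done
None
the job is handed in; nothing more can be done
```

The gauge is fully home against the stop block, as far as the force readings and pictures show, and I handed the job in at about 13.7 s of the 38 s allowed.

- **Press and slide:** I pressed the closed fingertips on the rubber pad with about 17–22 N and slid the gauge along the guide and under the spring. I stopped when the push rose from about 7 N to 17 N and motion ended; the press had reached about 29 N by then.
- **Release:** I then lifted straight up and backed away to 0.24 m above the bench.
- **Travel:** The fingertips and the pad (from the pictures) both moved about 66 mm, so the pad did not slip.
- **Last pictures:** They show no gap between nose and stop, and the spring resting on the gauge. The wheel, knob and can look undisturbed by eye; I did not re-measure their positions.
- **Contact:** The wrist force is near zero, so the robot is touching nothing.

No check failed. The only disagreement was 1–7 mm between the two camera views when I first measured the guide, except at the right end of the rod, where they differed by about 10 mm. It did not matter because the final position was set by contact with the stop.

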